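Park the sprung guard and set the sunken trim knob

ROBOT

A 6-joint arm with a two-finger parallel gripper is mounted at the origin on a cart in front of the work surface, level with it; the furniture and walls round the work are solid. World frame = base frame: x ahead of the robot, y to its left, z up, the work surface at z = 0. Lengths are in m, angles in rad, forces in N, time in s.
With the tool pointing down it reaches from about 0.325 to 0.775 m from the base axis. Payload 5.5 kg.
Tool frame: the origin (TCP) lies on the centre line of the jaws, within the pads' length; the fingertips stand 22 mm ahead of it and the grasp point (between the pads) lies 3 mm ahead of it; z points along the fingers, y is the line along which they close (so a half turn about z gives the same grasp; the last joint's range is limited). The gripper opens to 85 mm and grips with 20 to 120 N. Pads are 22 mm wide; open, the fingers measure 114 mm over their backs; the gripper's body (76 mm by 85 mm) begins 54 mm behind the grasp point. The pads swing forward as they close: fully open they stand 13 mm farther back than shut.
Start: joints at [1.251, 0.091, 1.231, -0, 1.82, -0.057], TCP at [0.156, 0.579, 0.253] pointing down, gripper open.
Joint ranges: [-2.87, 2.87], [-0.86, 2.18], [0.17, 2.46], [-1.51, 4.65], [0.06, 2.69], [-2.65, 2.65]. Speed limits (rad/s): [2.57, 2.57, 3.01, 3.14, 3.14, 3.14].

INTERFACE

Orientations are given as a unit quaternion [x, y, z, w].
In Python, from bench import manip gives the robot as it stands.
- The arm moves only by the tool send_rows, never from a script. Its argument "deltas" is one flat list of numbers, 6 for each row, row after row: the shift along the tool's x, y, z in m, then the turn, a rotation vector about the tool's x, y, z in degrees. In form: [dx, dy, dz, ax, ay, az, dx, dy, dz, ax, ay, az, ...]. A call has 1 to 5 rows; each row is the pose to reach, as a shift and turn from the pose commanded when the call began, along the tool's axes at that moment; what a row does not reach only later rows make up. A row lasts 1/10 s, in which the tool goes at most 50 mm and 8.59 degrees, less where a joint would pass 70% of its speed; a pose out of reach is approached as far as the arm can. A call with a gripper value outside its range is refused whole. "fingers" is the closure in counts, from 0 (fully open) to 255 (shut), set as the call begins (left out, the last holds). The fingers move at their own pace and stop on an object; "grip_force" is the grip in N (left out, the last holds). Time passes only in rows, so rows that repeat a pose let the fingers close. It gives the time, the measured TCP pose, the force, the opening and the grip force at its end, in the units of the state.
- manip.get_state(): the state, without advancing time (a new reading comes with each control period).
- manip.grab_frame(name): name is "scene" or "side" or "wrist"; returns a dict with "img" (420x560x3 uint8, red, green, blue), "range_z" (420x560 float32, m along the optical axis (not along the pixel's ray), 0 where there is no reading), "fx", "fy", "cx", "cy" (pixels), "k1" (the pictures are not rectified: a ray, as slopes to the right and down, at radius r is drawn at 1 + k1 r^2 times it, then the intrinsics apply), "camera_from_world" (4x4, takes a point from world to camera coordinates). Camera axes: x right, y down, z forward; pixel columns grow to the right and rows downward; lengths in m; the calibration is good to about 2 mm. A picture is of the moment at which its call begins.
- manip.finish_job(): hands the job in; it is judged then, once.
The state is a dict: "t": time; "qpos": joint angles; "qvel": joint speeds; "tau": joint torques, N m; "eef_pos": TCP position; "tool_rot": TCP orientation; "contact_force": force on the tool from outside, world axes, zero at the start; "wrist_torque": the same for the moment, N m; "finger_gap": finger opening in m; "gripper_force": force on a finger pad.
Only numpy, scipy, OpenCV 4.12 (cv2) and the standard library are available. Lean on these libraries where they do the work, as an engineer would, in place of code of your own. Each camera call takes 0.05 s, during which the arm holds its last target. There are 200 camera calls.

TASK

On the grey trim unit, slide the sprung guard off the sunken knob by its upright handle and hook the handle into the holding notch of its slot, so that the guard stays open by itself once you let go. Then turn the knob in the well until the white line on its bar points at the white index line on the unit's top, and leave it so with the guard still held open. Do not disturb the beaker, the timer or the marker standing close by.

Things in the scene. Friction and masses are not known exactly. Their poses are not given: they have to be found in the camera images.
- trim_unit: Grey instrument fixed to the bench, 130 (x) by 270 (y) by 60 mm high to its flat top. Origin: centre of the underside; at yaw 0 (it is within 0.45 rad) x points away from the robot, y to its left. Unit coordinates below are in this frame. On top left: an aluminium gate plate, x -58 to 58, y -30 to 118 mm, its top 81 mm above the bench, with an 18 mm wide hooked slot for the handle's 12 mm stem.
- well_floor (a point): Centre of the floor of the round well in the unit's top, at unit x 0, y -80 mm, 34 mm above the bench. The well is 84 mm across and 26 mm deep.
- slot_corner (a point): Fixed point, unit x 0, y 85 mm, 113 mm above the bench: where handle_grip is after 90 mm along +y from rest. Path of the handle in the slot: straight along unit +y up to 96 mm; only beyond 82 mm, past the tip of a 12 mm wide tongue, can it go 30 mm along -x (end stop); from there it comes back along -y into the notch behind the tongue.
- notch_mark (a point): Fixed point: where handle_grip lies when the handle rests in the holding notch: unit x -30, y 65 mm, 113 mm above the bench, that is 70 mm along +y and 30 mm along -x from its place at rest, and 12 mm back from the tongue's tip.
- guard (a joint): Travel of the dark steel guard along unit +y (m): 0 at rest over the well, 0.070 held in the notch, at most 0.096. A spring returns it with 5 N at rest to 12 N at the far end; let go outside the notch it snaps back. It is 92 mm wide, top 68 mm above the bench (lip 71); its leading edge lies at unit y -106 mm at rest, at -36 mm (clear of the well) when held.
- handle (a joint): Travel of the handle across the guard along unit -x (m): 0 in the long run of the slot, 0.030 in the notch. A light spring (about 1 N) pulls it towards 0.
- handle_grip (a point): Centre of the black upright handle that moves the guard: a round grip 24 mm in diameter (28 mm at its top rim), 84 to 142 mm above the bench; the point is on its axis, 113 mm above the bench. At rest at unit x 0, y -5 mm.
- knob_grip (a point): On the knob's upright axis, 48 mm above the bench, half-way up its black bar: 36 mm long, 14 mm wide, 38 to 57 mm above the bench, so wholly below the unit's top, on a 38 mm disc. Axes turn with the knob: -x runs along the bar to the end with the white line, y across the 14 mm to be pinched. 35 mm are free on each side of the bar to the wall of the well.
- trim_knob (a joint): Angle of the trim knob (rad), growing anticlockwise seen from above; 0 when the white line on its bar points at the index line. Starts between 0.6 and 1.4. Stiff enough to stay where it is left (0.04 N m).
- index_mark (a point): Inner part of the white index line, on the unit's top at the edge of the well: at unit x -50, y -80 mm, 60 mm above the bench, so on the -x side of the knob.
- beaker_mid (a point): Centre, half-way up, of a glass beaker 55 mm across and 71 mm high, standing loose just behind the unit. Not to be disturbed.
- timer_mid (a point): Centre, half-way up, of a white and black kitchen-style timer 63 x 68 x 57 mm, loose, left of the unit. Not to be disturbed.
- marker_mid (a point): Centre of a black and white marker pen 128 mm long and 16 mm thick lying loose to the right of the unit. Not to be disturbed.

How it is judged:
By the outcome, as a careful person would: the job done as asked, in the order asked, and still so for the second after the job is handed in, with the robot touching nothing.
It also fails if it takes over 48 s, if anything falls off the work surface, if the arm or the gripper's body presses on something with over 40 N, if the wrist force passes 120 N, or if a joint passes its speed limit or range.

## Working session

There is one attempt and no reset: what is moved stays moved. The work goes in short steps, Python scripts to look and compute and a tool call to move; the robot and the scene stay as the last step left them, time stands still between calls to the robot, and variables do not carry over. Pictures are saved under pics/ and viewed, at most 10 in all, crops included, and the job is handed in when it is done.

Besides the shell and the picture viewer there is one more tool, called after "Request:" by a JSON object that holds its "api" and its "payload", one argument or row to a line. send_rows: Moves the arm, as the interface text tells. Its arguments: {"type":"object","properties":{"deltas":{"type":"array"},"fingers":{"type":"number"},"grip_force":{"type":"number"}},"required":["deltas"]}

```bash
mkdir -p pics; cat > h.py <<'E'
import numpy as np, cv2
from bench import manip
from scipy.spatial.transform import Rotation as R
def grab(n,save=None):
    f=manip.grab_frame(n)
    if save: cv2.imwrite('pics/'+save,f['img'][:,:,::-1])
    return f
def ray(f,uv):
    uv=np.atleast_2d(np.float64(uv)); d=(uv-[f['cx'],f['cy']])/[f['fx'],f['fy']]
    s=d.copy()
    for _ in range(20): s=d/(1+f['k1']*(s**2).sum(1,keepdims=True))
    return np.c_[s,np.ones(len(s))]
def plane(f,uv,z):
    T=np.linalg.inv(f['camera_from_world']); d=ray(f,uv)@T[:3,:3].T; o=T[:3,3]
    return o+d*((z-o[2])/d[:,2])[:,None]
def cloud(f):
    v,u=np.mgrid[:420,:560]; T=np.linalg.inv(f['camera_from_world'])
    p=ray(f,np.c_[u.ravel(),v.ravel()])*f['range_z'].reshape(-1,1)
    return (p@T[:3,:3].T+T[:3,3]).reshape(420,560,3)
E
python3 - <<'E'
from h import *
a=grab('scene');b=grab('side');c=grab('wrist')
cv2.imwrite('pics/a.png',cv2.resize(np.vstack([np.hstack([a['img'],b['img']]),np.hstack([c['img'],c['img']*0])])[:,:,::-1],(800,600),interpolation=cv2.INTER_AREA))
for f in (a,b,c): print(np.linalg.inv(f['camera_from_world'])[:3,3].round(3),(f['range_z']>0).mean())
s=manip.get_state();print(s['eef_pos'],s['tool_rot'],s['t'],s['finger_gap'])
E
```

```text
[0.488 0.522 0.917] 0.9959608843537415
[0.421 0.904 0.482] 0.9960969387755102
[0.073 0.602 0.374] 0.9960756802721088
[0.15582764 0.57922316 0.25240814] [ 1.31025589e-01  9.91378689e-01 -7.54429474e-04 -1.43489178e-04] 0.15 0.08557989664508125
```

View pics/a.png

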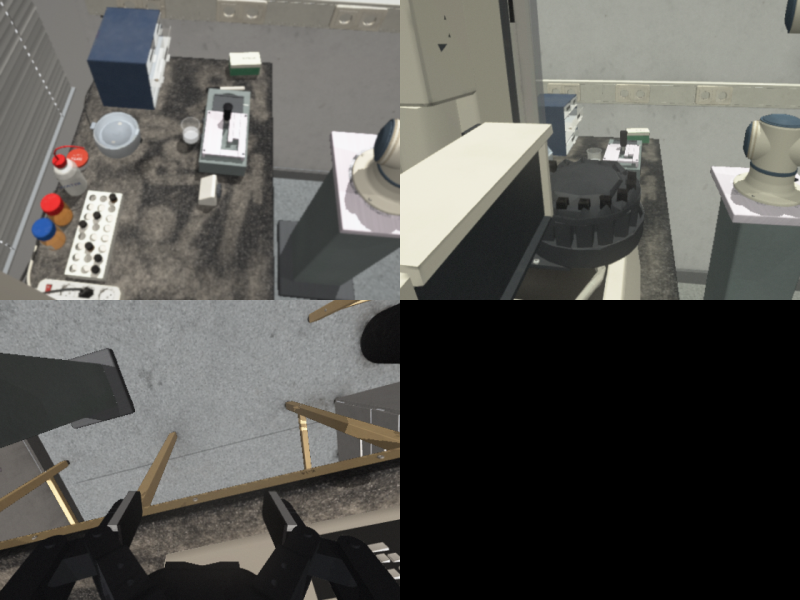

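The scene view (upper left) shows the unit near (315,182) in full pixels, beaker (266,182), timer (291,266) and pen just above the unit. I'll fit the unit from the cloud.

```bash
python3 - <<'E'
from h import *
a=grab('scene'); P=cloud(a)
cv2.imwrite('pics/b.png',cv2.resize(a['img'][95:305,230:400,::-1],None,fx=2.8,fy=2.8,interpolation=cv2.INTER_CUBIC))
roi=np.zeros((420,560),bool); roi[95:305,230:400]=1
for lo,hi in ((.052,.075),(.075,.09),(.1,.16)):
    m=(roi&(P[...,2]>lo)&(P[...,2]<hi)).astype(np.uint8)
    n,l,st,c=cv2.connectedComponentsWithStats(m)
    for i in range(1,n):
        if st[i,4]>25:
            q=P[l==i]; r=cv2.minAreaRect(q[:,:2].astype(np.float32)); print(lo,st[i],np.round(q.mean(0),4),np.round(r[0],4),np.round(r[1],4),r[2])
E
```

```text
0.052 [ 279  124   72  112 2937] [ 0.4753 -0.1175  0.0626] [ 0.4758 -0.1078] [0.2747 0.1302] 88.93421936035156
0.052 [254 164  26  26 307] [ 0.5804 -0.0929  0.0632] [ 0.5793 -0.0915] [0.053  0.0541] 32.58546829223633
0.052 [309 167  26  45 568] [ 0.4674 -0.0567  0.0615] [ 0.4613 -0.068 ] [0.0992 0.0487] 88.82129669189453
0.052 [291 245  12  33 262] [0.5002 0.0955 0.0559] [0.5008 0.0944] [0.0672 0.0176] 88.59925842285156
0.075 [ 283  155   64   67 2861] [ 0.4784 -0.0591  0.0811] [ 0.4767 -0.0636] [0.1522 0.1162] 89.03411865234375
0.1 [312 144  15  22 246] [ 0.4759 -0.1067  0.1289] [ 0.4762 -0.1113] [0.0264 0.0265] 77.9699935913086
```

View pics/b.png

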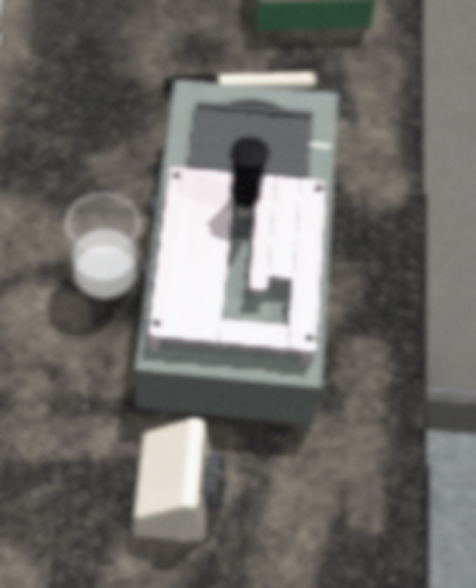

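Unit at about (0.476, -0.108), yaw ≈ -1.1°. The crop shows the handle at (250,165), index line at (320,145), and the notch opening towards the robot. I'll work out the approach.

```bash
cat >> h.py <<'E'
def unit(x,y,z,o=(.4758,-.1080),yaw=-.019):
    c,s=np.cos(yaw),np.sin(yaw); return np.array([o[0]+c*x-s*y,o[1]+s*x+c*y,z])
def delta(p,yaw=None):
    "tool-frame shift to p and turn (deg) bringing the tool down, tool y at yaw (deg, world)"
    s=manip.get_state(); r=R.from_quat(s['tool_rot']); sh=r.inv().apply(np.array(p)-s['eef_pos'])
    if yaw is None: return sh.round(4)
    a=np.radians(yaw); y=np.array([np.cos(a),np.sin(a),0]); z=np.array([0,0,-1.]); t=R.from_matrix(np.c_[np.cross(y,z),y,z])
    return sh.round(4),np.degrees((r.inv()*t).as_rotvec()).round(2)
E
python3 - <<'E'
from h import *
b=grab('side');P=cloud(b).reshape(-1,3)
m=(P[:,0]>.1)&(P[:,0]<.6)&(P[:,1]>-.2)&(P[:,1]<.75)&(P[:,2]>.09)
q=P[m];print(len(q));h,_,_=np.histogram2d(q[:,0],q[:,1],bins=[np.arange(.1,.61,.1),np.arange(-.2,.76,.1)]);print(h.astype(int))
print(delta(unit(0,-.005,.2),-91.1))
E
```

```text
79868
[[    0    11    45     0     0     0     0     0     0]
 [    0     0     0     0     0     0     0     0     0]
 [    0     0     0     0     0     0     0     0     0]
 [  167    29     0     0     0     0   114  5715 14271]
 [    0     0     0     0     0     0    16  8939 26737]]
(array([-0.4887, -0.5854,  0.0533]), array([-2.0000e-02,  8.0000e-02,  1.6604e+02]))
```

Request:
{"api": "send_rows", "payload": {
  "deltas": [-0.03,-0.036,0,0,0,0,-0.06,-0.072,0,0,0,0,-0.09,-0.108,0,0,0,0,-0.12,-0.144,0,0,0,0,-0.15,-0.18,0,0,0,0],
  "fingers": 0,
  "grip_force": 40
}}

```text
t: 0.75
eef_pos: [0.2543, 0.3649, 0.2532]
tool_rot: [0.131, 0.991, 0.0, 0.0]
contact_force: [1.1, 0.8, 0.7]
finger_gap: 0.0854
gripper_force: 0.0
```

Request:
{"api": "send_rows", "payload": {
  "deltas": [-0.03,-0.036,0,0,0,0,-0.06,-0.072,0,0,0,0,-0.09,-0.108,0,0,0,0,-0.12,-0.144,0,0,0,0,-0.15,-0.18,0,0,0,0]
}}

```text
t: 1.25
eef_pos: [0.3523, 0.1521, 0.2534]
tool_rot: [0.131, 0.991, 0.0, 0.0]
contact_force: [0.9, 0.5, -0.3]
finger_gap: 0.0859
gripper_force: 0.0
```

Request:
{"api": "send_rows", "payload": {
  "deltas": [-0.03,-0.036,0,0,0,0,-0.06,-0.072,0,0,0,0,-0.09,-0.108,0,0,0,0,-0.12,-0.144,0,0,0,0,-0.15,-0.18,0,0,0,0]
}}

```text
t: 1.75
eef_pos: [0.4505, -0.061, 0.2534]
tool_rot: [0.131, 0.991, 0.0, 0.0]
contact_force: [1.4, 1.6, -0.3]
finger_gap: 0.0857
gripper_force: 0.0
```

Request:
{"api": "send_rows", "payload": {
  "deltas": [0,0,0,0,0,8,0,0,0,0,0,16,0,0,0,0,0,24,0,0,0,0,0,32,0,0,0,0,0,40]
}}

```text
t: 2.25
eef_pos: [0.4501, -0.059, 0.2532]
tool_rot: [0.465, 0.885, -0.0, -0.0]
contact_force: [-0.6, -0.1, -0.7]
finger_gap: 0.0855
gripper_force: 0.0
```

Request:
{"api": "send_rows", "payload": {
  "deltas": [0,0,0,0,0,8,0,0,0,0,0,16,0,0,0,0,0,24,0,0,0,0,0,32,0,0,0,0,0,40]
}}

```text
t: 2.75
eef_pos: [0.4501, -0.0589, 0.2532]
tool_rot: [0.74, 0.673, -0.0, -0.0]
contact_force: [0.0, 0.0, -0.3]
finger_gap: 0.085
gripper_force: 0.0
```

Request:
{"api": "send_rows", "payload": {
  "deltas": [0,0,0,0,0,8,0,0,0,0,0,16,0,0,0,0,0,24,0,0,0,0,0,32,0,0,0,0,0,40]
}}

```text
t: 3.25
eef_pos: [0.4501, -0.0589, 0.2532]
tool_rot: [0.925, 0.38, -0.0, -0.0]
contact_force: [0.1, -0.6, 0.4]
finger_gap: 0.0859
gripper_force: 0.0
```

Request:
{"api": "send_rows", "payload": {
  "deltas": [0,0,0,0,0,8,0,0,0,0,0,16,0,0,0,0,0,24,0,0,0,0,0,32,0,0,0,0,0,40]
}}

```text
t: 3.75
eef_pos: [0.4501, -0.0589, 0.2532]
tool_rot: [0.999, 0.04, -0.0, -0.0]
contact_force: [-0.2, -0.3, 0.1]
finger_gap: 0.0856
gripper_force: 0.0
```

```bash
python3 - <<'E'
from h import *
f=grab('wrist','c.png');s=manip.get_state();print(s['t'],s['eef_pos'],s['contact_force'],s['qpos'])
P=cloud(f)
print('delta',delta(unit(0,-.005,.2),-91.1))
for lo,hi in ((.052,.066),(.076,.088),(.13,.15)):
    m=((P[...,2]>lo)&(P[...,2]<hi)&(P[...,0]>.3)&(P[...,1]<.05)).astype(np.uint8)
    n,l,st,c=cv2.connectedComponentsWithStats(m)
    for i in range(1,n):
        if st[i,4]>300:
            q=P[l==i]; r=cv2.minAreaRect(q[:,:2].astype(np.float32)); print(lo,st[i],np.round(q.mean(0),4),np.round(r[0],4),np.round(r[1],4),r[2])
E
```

```text
3.8 [ 0.45007072 -0.0589485   0.25320626] [ 0.43034731 -0.18827418  0.76200649] [-2.05189276e-01 -3.02732329e-01  1.59737557e+00 -2.89611508e-05
  1.84706368e+00  1.29189575e+00]
delta (array([0.0216, 0.0558, 0.0532]), array([0.  , 0.01, 5.32]))
0.052 [ 203   87  273  146 7671] [ 0.492  -0.139   0.0608] [ 0.4766 -0.1078] [0.2717 0.1304] 89.08575439453125
0.052 [ 233  151   86   48 2339] [ 0.4646 -0.0384  0.0609] [ 0.4592 -0.0484] [0.0876 0.0494] 89.24136352539062
0.052 [539 183  21  81 917] [ 0.414  -0.3748  0.0533] [ 0.423 -0.368] [0.1028 0.0233] 21.07344627380371
0.076 [  214    96   162   130 13688] [ 0.4849 -0.0617  0.0819] [ 0.4776 -0.0633] [0.1487 0.1158] 89.00057220458984
0.13 [334 167  35  34 887] [ 0.4778 -0.1113  0.1407] [ 0.477  -0.1122] [0.027  0.0272] 8.089579582214355
```

View pics/c.png

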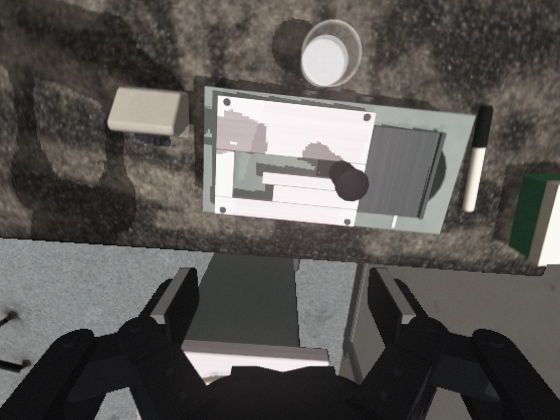

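The wrist view shows the handle's top at (350,182), the slot, beaker (325,60) and pen (478,160). The unit refines to (0.477, -0.108). I'll move above the handle, then descend and close.

Request:
{"api": "send_rows", "payload": {
  "deltas": [0.0115,0.028,0,0,0,2.6,0.023,0.0555,0,0,0,5.2,0.023,0.0555,0.045,0,0,5.2,0.023,0.0555,0.09,0,0,5.2,0.023,0.0555,0.1,0,0,5.2]
}}

```text
t: 4.3
eef_pos: [0.4752, -0.1117, 0.1471]
tool_rot: [1.0, -0.001, -0.005, -0.001]
contact_force: [-0.5, -0.1, -1.4]
finger_gap: 0.0851
gripper_force: 0.0
```

Request:
{"api": "send_rows", "payload": {
  "deltas": [0,0,0.018,0,0,0,0,0,0.037,0,0,0,0,0,0.037,0,0,0]
}}

```text
t: 4.6
eef_pos: [0.477, -0.1119, 0.1151]
tool_rot: [1.0, -0.001, -0.002, -0.0]
contact_force: [-0.5, -0.0, 0.2]
finger_gap: 0.0851
gripper_force: 0.0
```

Request:
{"api": "send_rows", "payload": {
  "deltas": [0,0,0,0,0,0,0,0,0,0,0,0,0,0,0,0,0,0,0,0,0,0,0,0,0,0,0,0,0,0],
  "fingers": 255,
  "grip_force": 40
}}

```text
t: 5.1
eef_pos: [0.4782, -0.113, 0.1174]
tool_rot: [1.0, -0.002, 0.001, 0.001]
contact_force: [0.1, -1.5, 3.7]
finger_gap: 0.0233
gripper_force: 37.8
```

```bash
sed -i 's/o=(.4758,-.1080),yaw=-.019/o=(.4768,-.1078),yaw=-.0175/' h.py; python3 - <<'E'
from h import *
s=manip.get_state();print({k:np.round(s[k],3) for k in ('t','eef_pos','contact_force','finger_gap','gripper_force')})
print(delta(unit(0,-.005,.116),-91),delta(unit(0,.085,.116)),delta(unit(-.03,.085,.116)),delta(unit(-.03,.065,.116)))
E
```

```text
{'t': np.float64(5.1), 'eef_pos': array([ 0.478, -0.113,  0.117]), 'contact_force': array([ 0.071, -1.489,  3.734]), 'finger_gap': np.float64(0.023), 'gripper_force': np.float64(37.804)}
(array([-0.0015, -0.0002,  0.0014]), array([ 0.1 , -0.09,  0.73])) [-0.0004 -0.0902  0.0012] [-0.0304 -0.0906  0.0012] [-0.0306 -0.0706  0.0012]
```

Request:
{"api": "send_rows", "payload": {
  "deltas": [0,-0.018,0,0,0,0,0,-0.036,0,0,0,0,0,-0.054,0,0,0,0,0,-0.072,0,0,0,0,0,-0.09,0,0,0,0]
}}

```text
t: 5.6
eef_pos: [0.4788, -0.0245, 0.1174]
tool_rot: [1.0, -0.003, 0.001, 0.003]
contact_force: [0.9, -13.8, 3.8]
finger_gap: 0.0234
gripper_force: 38.3
```

Request:
{"api": "send_rows", "payload": {
  "deltas": [0,0,0,0,0,0,0,0,0,0,0,0]
}}

```text
t: 5.8
eef_pos: [0.4788, -0.0244, 0.1174]
tool_rot: [1.0, -0.003, 0.001, 0.003]
contact_force: [0.1, -11.4, 3.4]
finger_gap: 0.0235
gripper_force: 38.3
```

```bash
python3 - <<'E'
from h import *
s=manip.get_state();print({k:np.round(s[k],3) for k in ('t','eef_pos','contact_force','finger_gap','gripper_force')})
print(delta(unit(0,.085,.116)),delta(unit(-.03,.085,.116)),delta(unit(-.03,.065,.116)))
E
```

```text
{'t': np.float64(5.8), 'eef_pos': array([ 0.479, -0.024,  0.117]), 'contact_force': array([  0.144, -11.413,   3.404]), 'finger_gap': np.float64(0.023), 'gripper_force': np.float64(38.292)}
[-0.0005 -0.0016  0.0014] [-0.0305 -0.002   0.0013] [-0.0307  0.018   0.0014]
```

Request:
{"api": "send_rows", "payload": {
  "deltas": [-0.01,-0.001,0,0,0,0,-0.02,-0.001,0,0,0,0,-0.03,-0.001,0,0,0,0,-0.031,-0.001,0,0,0,0]
}}

```text
t: 6.2
eef_pos: [0.449, -0.0238, 0.1175]
tool_rot: [1.0, -0.003, 0.004, 0.003]
contact_force: [11.5, -12.6, -2.0]
finger_gap: 0.0235
gripper_force: 38.8
```

```bash
python3 - <<'E'
from h import *
s=manip.get_state();print({k:np.round(s[k],3) for k in ('t','eef_pos','contact_force','finger_gap','gripper_force')})
print(delta(unit(0,.085,.116)),delta(unit(-.03,.085,.116)),delta(unit(-.03,.065,.116)))
E
```

```text
{'t': np.float64(6.2), 'eef_pos': array([ 0.449, -0.024,  0.117]), 'contact_force': array([ 11.535, -12.644,  -1.953]), 'finger_gap': np.float64(0.023), 'gripper_force': np.float64(38.76)}
[ 0.0292 -0.0012  0.0017] [-0.0008 -0.0015  0.0015] [-0.001   0.0185  0.0016]
```

Request:
{"api": "send_rows", "payload": {
  "deltas": [0.001,0.005,0,0,0,0,0.001,0.011,0,0,0,0,0.001,0.016,0,0,0,0,0.001,0.019,0,0,0,0]
}}

```text
t: 6.6
eef_pos: [0.4492, -0.0427, 0.1174]
tool_rot: [1.0, -0.003, 0.002, 0.002]
contact_force: [2.7, -4.1, 1.5]
finger_gap: 0.0231
gripper_force: 38.8
```

```bash
python3 - <<'E'
from h import *
s=manip.get_state();print({k:np.round(s[k],3) for k in ('t','eef_pos','contact_force','finger_gap','gripper_force')})
print(delta(unit(-.03,.085,.116)),delta(unit(-.03,.065,.116)))
E
```

```text
{'t': np.float64(6.6), 'eef_pos': array([ 0.449, -0.043,  0.117]), 'contact_force': array([ 2.734, -4.079,  1.456]), 'finger_gap': np.float64(0.023), 'gripper_force': np.float64(38.801)}
[-0.001  -0.0204  0.0013] [-0.0013 -0.0004  0.0014]
```

Seated, with the spring load largely off the tool. Now I'll release and rise.

Request:
{"api": "send_rows", "payload": {
  "deltas": [0,0,0,0,0,0,0,0,0,0,0,0,0,0,0,0,0,0,0,0,0,0,0,0,0,0,0,0,0,0],
  "fingers": 60
}}

```text
t: 7.1
eef_pos: [0.4481, -0.0398, 0.1162]
tool_rot: [1.0, -0.002, -0.0, -0.0]
contact_force: [0.4, 0.8, -0.5]
finger_gap: 0.0654
gripper_force: 0.0
```

Request:
{"api": "send_rows", "payload": {
  "deltas": [0,0,-0.02,0,0,0,0,0,-0.06,0,0,0,0,0,-0.1,0,0,0,0,0.03,-0.13,0,0,0,0,0.06,-0.13,0,0,0]
}}

```text
t: 7.6
eef_pos: [0.4493, -0.1005, 0.2521]
tool_rot: [1.0, -0.001, 0.004, 0.001]
contact_force: [0.4, 0.1, -0.6]
finger_gap: 0.0652
gripper_force: 0.0
```

Request:
{"api": "send_rows", "payload": {
  "deltas": [0,0.03,0,0,0,0,0,0.06,0,0,0,0,0,0.06,0,0,0,0]
}}

```text
t: 7.9
eef_pos: [0.4473, -0.1626, 0.2458]
tool_rot: [1.0, -0.004, -0.0, 0.0]
contact_force: [0.4, 0.5, -0.3]
finger_gap: 0.0654
gripper_force: 0.0
```

```bash
python3 - <<'E'
from h import *
f=grab('wrist','d.png');s=manip.get_state();print(s['t'],s['eef_pos'],s['contact_force'],s['finger_gap'])
P=cloud(f)
q=P[(P[...,2]>.13)&(P[...,2]<.15)&(P[...,0]>.4)&(P[...,0]<.53)&(abs(P[...,1]+.1)<.15)];r=cv2.minAreaRect(q[:,:2].astype(np.float32));print('handle',r[0],'notch',unit(-.03,.065,.1))
for n,z in(('knob',.05),('idx',.06)):
  x=f['camera_from_world']@np.r_[unit(0 if n=='knob' else -.05,-.08,z),1]; sl=x[:2]/x[2]; sl=sl*(1+f['k1']*(sl@sl)); print(n,sl*[f['fx'],f['fy']]+[f['cx'],f['cy']])
E
```

```text
7.95 [ 0.44740315 -0.16112826  0.24589662] [-0.20477373  0.76235819 -0.39801866] 0.0654716678765262
handle (0.4488120973110199, -0.04247032850980759) notch [ 0.44794204 -0.04228498  0.1       ]
knob [306.61574829 159.44532457]
idx [305.687635  206.8437161]
```

View pics/d.png

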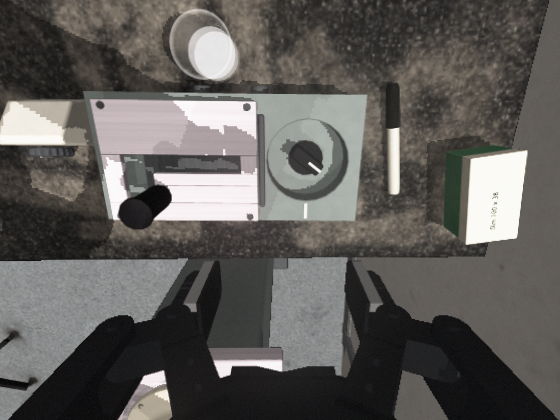

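The guard is held (handle at the notch mark within 1 mm). The knob bar is at (306,160) with its white line towards (318,173); the index line is at (306,210). Next, the angle.

```bash
cat >> h.py <<'E'
def knob(f):
    v,u=np.mgrid[:420,:560]; W=plane(f,np.c_[u.ravel(),v.ravel()],.057); c=unit(0,-.08,.057)
    d=(W-c)[:,:2]; g=f['img'].reshape(-1,3).min(1).astype(int)
    rr=np.hypot(*d.T); m=(rr<.021)&(g>150); q=d[m]
    W6=plane(f,np.c_[u.ravel(),v.ravel()],.06)-unit(-.05,-.08,.06); i=(np.abs(W6[:,:2])<.012).all(1)&(g>190)
    mu,_,vt=np.linalg.svd(q-q.mean(0)); e=vt[0]; e=e if e@q.mean(0)>0 else -e
    D=rr<.03; b=(rr<.025)&(g<45)
    br=cv2.minAreaRect((d[b|m]).astype(np.float32))
    ang=lambda e:np.degrees(np.arctan2(*(e@np.array([[-1,0],[0,-1]]))[::-1]))
    print('line',m.sum(),q.mean(0).round(4),'pca ang',ang(e),'radial ang',ang(q.mean(0)),'bar',b.sum(),br,'index off',W6[i][:,:2].mean(0).round(4))
E
python3 - <<'E'
from h import *
knob(grab('wrist'))
print(delta(unit(0,-.08,.12),-91))
E
```

```text
line 307 [-0.0078 -0.0049] pca ang -55.33811653323841 radial ang 32.285614478711786 bar 36 ((-0.001550493761897087, -3.1111761927604675e-05), (0.03885141387581825, 0.04147797450423241), 8.876255989074707) index off [-0.0042  0.0006]
(array([0.0281, 0.0275, 0.126 ]), array([-0.04,  0.03,  0.67]))
```

```bash
python3 - <<'E'
from h import *
f=grab('wrist'); np.set_printoptions(linewidth=250); print(f['img'].min(2)[144:184:1,290:330:1])
E
```

```text
[[ 98 100  97 ... 172 169 169]
 [ 96 100  99 ... 169 171 171]
 [100  97  97 ... 168 170 171]
 ...
 [156 156 158 ...  94  92  93]
 [158 158 155 ...  94  92  94]
 [159 158 158 ...  96  90  91]]
```

```bash
sed -i 's/g>150/g>G/; s/def knob(f)/def knob(f,G=205)/' h.py; python3 - <<'E'
from h import *
f=grab('wrist')
for G in (180,205,225): knob(f,G)
cv2.imwrite('pics/e.png',cv2.resize(f['img'][110:220,255:355,::-1],None,fx=5,fy=5,interpolation=cv2.INTER_CUBIC))
E
```

```text
line 40 [-0.0073 -0.0084] pca ang 51.407984501090716 radial ang 48.70144877727781 bar 49 ((0.0007352223619818687, 0.0003619156777858734), (0.039100609719753265, 0.014372402802109718), 51.91014862060547) index off [-0.0033  0.0002]
line 31 [-0.0068 -0.0079] pca ang 52.21818633303228 radial ang 49.167878290803436 bar 49 ((0.000993042252957821, 0.0006908457726240158), (0.03826475143432617, 0.014372402802109718), 51.91014862060547) index off [-0.0033  0.0002]
line 26 [-0.0069 -0.0079] pca ang 51.536777558269215 radial ang 48.96660685828756 bar 49 ((0.000993042252957821, 0.0006908457726240158), (0.03826475143432617, 0.014372402802109718), 51.91014862060547) index off [-0.0033  0.0002]
```

View pics/e.png

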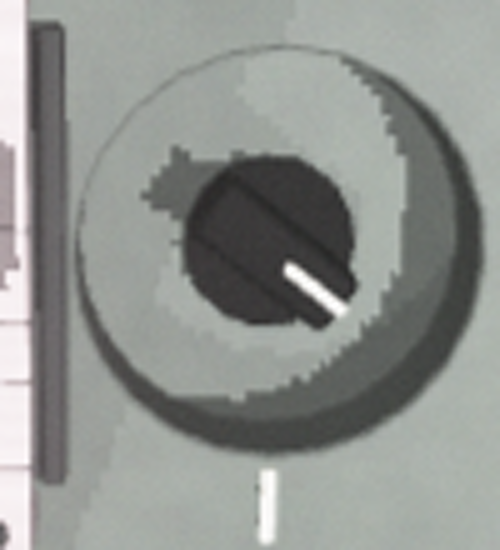

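The crop shows the bar's white line pointing ~52° anticlockwise of the index, and the well clear. I'll align, rotate the tool -52° about its z, and set a 36 mm gap.

Request:
{"api": "send_rows", "payload": {
  "deltas": [0.014,0.014,0.02,0,0,0,0.0285,0.0275,0.05,0,0,0,0.0285,0.0275,0.08,0,0,0,0.0285,0.0275,0.1,0,0,0],
  "fingers": 148
}}

```text
t: 8.5
eef_pos: [0.4757, -0.1864, 0.1437]
tool_rot: [1.0, -0.001, -0.001, -0.001]
contact_force: [-0.3, 0.1, 0.1]
finger_gap: 0.0358
gripper_force: 0.0
```

Request:
{"api": "send_rows", "payload": {
  "deltas": [0,0,0,0,0,-8,0,0,0,0,0,-16,0,0,0,0,0,-24,0,0,0,0,0,-32,0,0,0,0,0,-40]
}}

```text
t: 9.0
eef_pos: [0.4763, -0.1864, 0.1464]
tool_rot: [0.939, 0.344, 0.0, -0.0]
contact_force: [-0.6, -0.7, -0.4]
finger_gap: 0.0359
gripper_force: 0.0
```

Request:
{"api": "send_rows", "payload": {
  "deltas": [0,0,0,0,0,-6,0,0,0,0,0,-12,0,0,0,0,0,-12,0,0,0,0,0,-12]
}}

```text
t: 9.4
eef_pos: [0.4762, -0.1869, 0.1464]
tool_rot: [0.9, 0.436, 0.0, 0.0]
contact_force: [-0.5, 0.6, 0.2]
finger_gap: 0.0358
gripper_force: 0.0
```

```bash
python3 - <<'E'
from h import *
s=manip.get_state();print(s['t'],s['eef_pos'],s['contact_force'],s['finger_gap'])
print(delta(unit(.0004,-.08,.0635),-38.3))
f=grab('wrist')
for G in (190,215): knob(f,G)
cv2.imwrite('pics/f.png',f['img'][:,:,::-1])
E
```

```text
9.4 [ 0.47620671 -0.1869263   0.1464056 ] [-0.54255693  0.63884433  0.16029222] 0.03576477877686172
(array([-0.0009,  0.0002,  0.0829]), array([ 0.01, -0.01, -0.04]))
line 58 [-0.0069 -0.0078] pca ang 52.17328308766495 radial ang 48.68301691656772 bar 326 ((0.005166495218873024, 0.0013262275606393814), (0.04153084382414818, 0.02833808958530426), 67.2115478515625) index off [-0.0028  0.0006]
line 54 [-0.0071 -0.008 ] pca ang 51.63652187993548 radial ang 48.61819214032718 bar 326 ((0.005207248963415623, 0.0014232341200113297), (0.04132040590047836, 0.02833808958530426), 67.2115478515625) index off [-0.0028  0.0006]
```

View pics/f.png

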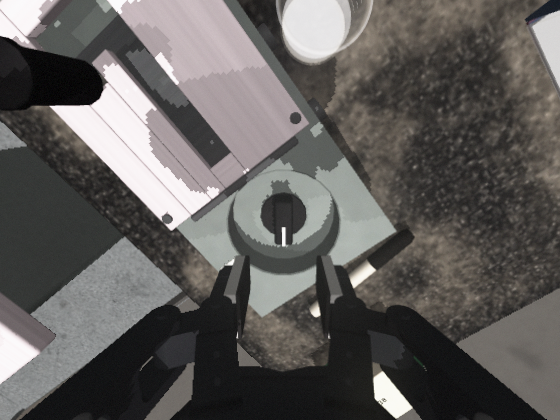

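The view shows the bar upright in the picture at (284,218), centred between the jaws. Now I'll descend and pinch.

Request:
{"api": "send_rows", "payload": {
  "deltas": [0,0,0.03,0,0,0,0,0,0.055,0,0,0,0,0,0.07,0,0,0,0,0,0.08,0,0,0,0,0,0.083,0,0,0]
}}

```text
t: 9.95
eef_pos: [0.4757, -0.1875, 0.0624]
tool_rot: [0.9, 0.436, -0.0, -0.001]
contact_force: [-0.5, -0.0, -0.7]
finger_gap: 0.0358
gripper_force: 0.0
```

Request:
{"api": "send_rows", "payload": {
  "deltas": [0,0,0,0,0,0,0,0,0,0,0,0,0,0,0,0,0,0,0,0,0,0,0,0],
  "fingers": 255,
  "grip_force": 30
}}

```text
t: 10.35
eef_pos: [0.4762, -0.1877, 0.0644]
tool_rot: [0.9, 0.436, 0.0, 0.0]
contact_force: [-3.9, 2.1, 4.9]
finger_gap: 0.0132
gripper_force: 33.4
```

```bash
python3 - <<'E'
from h import *
s=manip.get_state();print({k:np.round(s[k],4) for k in ('t','eef_pos','contact_force','wrist_torque','finger_gap','gripper_force')})
print(delta(unit(.0004,-.08,.0635),-91))
E
```

```text
{'t': np.float64(10.35), 'eef_pos': array([ 0.4762, -0.1877,  0.0644]), 'contact_force': array([-3.9038,  2.1168,  4.8675]), 'wrist_torque': array([0.4149, 0.5753, 0.0119]), 'finger_gap': np.float64(0.0132), 'gripper_force': np.float64(33.4372)}
(array([-0.0003, -0.0003,  0.0009]), array([ 3.000e-02, -4.000e-02,  5.274e+01]))
```

Pinched on the 14 mm bar. I'll turn +52.7° about tool z.

Request:
{"api": "send_rows", "payload": {
  "deltas": [0,0,0,0,0,6,0,0,0,0,0,12,0,0,0,0,0,18,0,0,0,0,0,24,0,0,0,0,0,30]
}}

```text
t: 10.85
eef_pos: [0.4763, -0.1879, 0.0644]
tool_rot: [0.982, 0.187, 0.0, 0.0]
contact_force: [-2.3, 2.5, 3.8]
finger_gap: 0.0129
gripper_force: 33.4
```

Request:
{"api": "send_rows", "payload": {
  "deltas": [0,0,0,0,0,6,0,0,0,0,0,12,0,0,0,0,0,18,0,0,0,0,0,22.7,0,0,0,0,0,22.7]
}}

```text
t: 11.35
eef_pos: [0.4763, -0.1881, 0.0644]
tool_rot: [1.0, -0.009, 0.001, 0.0]
contact_force: [-3.5, 0.4, 5.8]
finger_gap: 0.0131
gripper_force: 33.5
```

Request:
{"api": "send_rows", "payload": {
  "deltas": [0,0,0,0,0,0,0,0,0,0,0,0]
}}

```text
t: 11.55
eef_pos: [0.4763, -0.1881, 0.0644]
tool_rot: [1.0, -0.007, 0.001, 0.0]
contact_force: [-3.1, 1.8, 6.7]
finger_gap: 0.013
gripper_force: 33.5
```

Request:
{"api": "send_rows", "payload": {
  "deltas": [0,0,0,0,0,0,0,0,0,0,0,0,0,0,0,0,0,0,0,0,0,0,0,0],
  "fingers": 148
}}

```text
t: 11.95
eef_pos: [0.476, -0.1878, 0.0631]
tool_rot: [1.0, -0.008, -0.0, -0.0]
contact_force: [0.3, -0.1, 0.2]
finger_gap: 0.0359
gripper_force: 0.0
```

Request:
{"api": "send_rows", "payload": {
  "deltas": [0,0,-0.02,0,0,0,0,0,-0.06,0,0,0,0,0,-0.1,0,0,0,-0.015,0,-0.14,0,0,0,-0.03,0,-0.18,0,0,0]
}}

```text
t: 12.45
eef_pos: [0.4456, -0.1871, 0.2446]
tool_rot: [1.0, -0.008, -0.0, -0.0]
contact_force: [0.3, -0.3, -0.9]
finger_gap: 0.0359
gripper_force: 0.0
```

Request:
{"api": "send_rows", "payload": {
  "deltas": [0,0,0,0,0,0,0,0,0,0,0,0]
}}

```text
t: 12.65
eef_pos: [0.4464, -0.1875, 0.2445]
tool_rot: [1.0, -0.008, 0.001, 0.001]
contact_force: [0.0, -0.1, -0.6]
finger_gap: 0.0362
gripper_force: 0.0
```

```bash
python3 - <<'E'
from h import *
f=grab('wrist')
for G in (190,215): knob(f,G)
P=cloud(f)
q=P[(P[...,2]>.13)&(P[...,2]<.15)&(P[...,0]>.4)&(P[...,0]<.53)&(abs(P[...,1]+.1)<.15)];r=cv2.minAreaRect(q[:,:2].astype(np.float32));print('handle',r[0]); print(delta(unit(0,-.08,.2),-91))
cv2.imwrite('pics/g.png',np.vstack([f['img'][60:250,:,::-1],cv2.resize(f['img'][110:220,205:405,::-1],(560,308))]))
E
```

```text
line 32 [-0.0112  0.0007] pca ang -1.5381426467294113 radial ang -3.5675911129662183 bar 156 ((0.00014830194413661957, 0.004114443901926279), (0.020783700048923492, 0.03862428665161133), 88.12664794921875) index off [-0.0037  0.0005]
line 30 [-0.0107  0.0007] pca ang -1.014154540856522 radial ang -3.5105110262959465 bar 156 ((0.0006826464086771011, 0.004096966702491045), (0.020783700048923492, 0.0375550277531147), 88.12664794921875) index off [-0.0037  0.0005]
handle (0.44858789443969727, -0.043022267520427704)
(array([0.0294, 0.    , 0.0427]), array([-0.  ,  0.  ,  0.05]))
```

View pics/g.png

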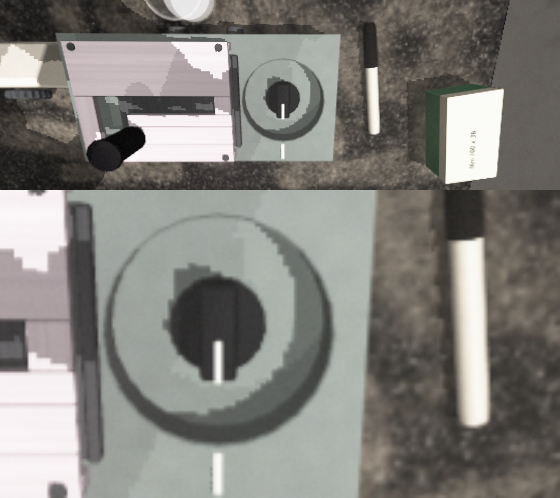

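The white line on the bar (218,362) now points straight at the index (218,473), and the handle still sits in the notch. The arm is clear, so I'm handing in.

```bash
python3 -c "
from bench import manip
print(manip.finish_job())"
```

```text
the job is handed in; nothing more can be done
None
```

The job is handed in: in the last camera check the guard was held open in its notch, the knob's white line was on the index to within about 1°, and the gripper was clear. I saw no sign that the beaker, timer or marker had been disturbed.

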